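# Gauge the free bore of a vial heating block

### The arm

A 6-joint arm with a two-finger parallel gripper is mounted at the origin on a cart in front of the work surface, level with it; the furniture and walls round the work are solid. World frame = base frame: x ahead of the robot, y to its left, z up, the work surface at z = 0. Lengths are in m, angles in rad, forces in N, time in s.
With the tool pointing down it reaches from about 0.35 to 0.725 m from the base axis. Payload 4.3 kg.
Tool frame: the origin (TCP) lies midway between the tips of the shut fingers; the grasp point (between the pads) lies 19 mm behind it (robot.pinch_z is the distance from the TCP to the grasp point, in m); y points along the fingers, z is the direction in which the jaws open and shut, and the axes are right-handed (so a half turn about y gives the same grasp; the last joint's range is limited). The gripper opens to 85 mm and grips with 20 to 120 N. Pads are 22 mm wide; open, the fingers measure 114 mm over their backs; the gripper's body (76 mm by 85 mm) begins 54 mm behind the grasp point. The pads swing forward as they close: fully open they stand 13 mm farther back than shut.
Start: joints at [1.016, 0.377, 0.081, 1.274, 0, 1.46], TCP at [0.247, 0.519, 0.231] pointing down, gripper open.
Joint ranges: [-2.72, 2.72], [-0.84, 1.66], [-1.02, 1.22], [-1.77, 2.12], [-1.37, 1.28], [-3.14, 3.14]. Speed limits (rad/s): [2.57, 2.57, 3.14, 3.14, 3.14, 3.14].

### API

Orientations are given as a rotation vector (axis times angle).
In Python, from station import robot gives the robot as it stands.
- The arm moves only by the shell command python3 -m pendant 'ROWS'. ROWS is JSON, one flat list of numbers, 7 for each row, row after row: the opening, from 0 (shut) to 1 (fully open), then the shift along the tool's x, y, z scaled (see below), then the turn, a rotation vector about the tool's x, y, z scaled (see below). A call has 1 to 10 rows; each row shifts and turns the pose as measured when the row begins, along the tool's axes as they then stand; what a row does not reach is not made up. The controller multiplies each number of a shift by 0.05 m and each number of a turn by 90 degrees. A row lasts 1/10 s, in which the tool goes at most 50 mm and 8.59 degrees, less where a joint would pass 70% of its speed; a pose out of reach is approached as far as the arm can. A call with a number of a shift or a turn outside -1 to 1 is refused whole. A call with a gripper value outside its range is refused whole. The fingers move at their own pace and stop on an object; the grip force is fixed at half the most. Time passes only in rows, so rows that do not move let the fingers close. It gives the time, the measured TCP pose, the force and the opening at its end, in the units of the state.
- robot.get_state(): the state, without advancing time (a new reading comes with each control period).
- robot.camera(name): name is "scene" or "top" or "wrist"; returns a dict with "img" (400x640x3 uint8, blue, green, red), "range_z" (400x640 float32, m along the optical axis (not along the pixel's ray), 0 where there is no reading), "fx", "fy", "cx", "cy" (pixels), "view" (4x4, takes a point from world to camera coordinates); the wrist camera has in their place "mount" (4x4, takes a point from camera to tool coordinates, whose origin is the TCP and whose axes are the tool frame's). Camera axes: x right, y up, looking along -z (the intrinsics and any distortion apply to the point x, -y, -z); pixel columns grow to the right and rows downward; lengths in m; the calibration is good to about 2 mm. A picture is of the moment at which its call begins: read the wrist's pose just before it.
- robot.close_job(): hands the job in, once; it reports no verdict.
Trained networks look in the newest picture that a camera, given by its name, has taken for a name from the list of things; names that differ only in an ending like _2 or _b are one class to them, and where a whole thing is asked for, a point or a joint stands for the part that bears it (a point fixed in the world has none). Each returns a list of dicts, best first, with "conf" (0 to 1); they miss things now and then, are a little off and sometimes report something else, mostly with a low value. They report only what shows in the picture. A call takes as long as a camera call. They do not tell look-alikes from the thing itself.
- robot.look_for(camera, query): "at" ([x, y, z] in m, in the coordinates of the camera as it stood for that picture, good to about 4 mm: the middle of the surface that is visible of it).
- robot.trace(camera, query): "region" (400x640 bool, what is visible of it).
The state is a dict: "time": time; "joint_positions": joint angles; "joint_vel": joint speeds; "joint_efforts": joint torques, N m; "ee_pos": TCP position; "orientation": TCP orientation; "force": force on the tool from outside, world axes, zero at the start; "wrist_torque": the same for the moment, N m; "width": finger opening in m.
Only numpy, scipy, OpenCV 4.12 (cv2) and the standard library are available. Lean on these libraries where they do the work, as an engineer would, in place of code of your own. Each camera call takes 0.05 s, during which the arm holds its last target.

### The job

Before the next vial goes in, find out how deep the one empty bore of the aluminium vial block is: take the depth gauge out of its holder, lower its rod upright into the empty bore until it bottoms on the spacer pads, then keep pushing so the body slides down the rod until the round foot sits flat on the block's face, and hold the foot pressed there for about two seconds. Then let go and leave the gauge standing there, rod on the bottom and foot flush, so that the depth can be read. Press firmly but do not ram it, and leave the vials, bottles and dishes alone.

Things in the scene. Friction and masses are not known exactly. Their poses are not given: they have to be found in the camera images.
- gauge: Depth gauge, about 0.25 kg: upright barrel 29 mm in diameter on a flat steel foot 50 mm in diameter, 7 mm thick; 101 mm tall. Ribbed black grip, 31 mm in diameter, 69 to 96 mm above the foot's underside: grasp it there from above, any yaw. White scale on one side. A 12 mm steel rod sticks out below the foot. Origin: centre of the foot's underside; z up the barrel. Starts upright, its foot on the holder's rim.
- gauge_grip (a point): Middle of the gauge's ribbed grip, on the barrel's axis, 82 mm above the foot's underside.
- gauge_rod (a joint): How far the gauge's rod has been pushed up into the barrel, in m: at 0 the rod stands 62 mm out below the foot, at 0.05 (end of travel) 12 mm. It moves with a steady friction of about 6 N, in either direction, and stays where it is left; the gauge's own weight does not move it. Starts between 0 and 0.006.
- rod_tip (a point): Centre of the tip of the gauge's rod, 56 to 62 mm below the foot's underside at the start.
- gauge_stand: The gauge's holder, fixed: a grey round base 84 mm in diameter with an upright grey tube 42 mm in outer and 24 mm in inner diameter, its rim 78 mm above the worktop. Origin: centre of the underside. The gauge has to be lifted straight up by more than 65 mm to clear it.
- heater: Low white hotplate 225 x 165 mm, fixed, with an aluminium block 112 x 112 x 62 mm on it. Four upright bores, 26 mm in diameter, 25 mm from the block's middle along x and y. Three hold fixed vials, 20 mm above the face; one is empty. Black lifting posts on the block's sides, below its face. Origin: at worktop height, 12 mm in -x from the block's middle; the control panel looks to -x.
- block_top (a point): Middle of the block's flat top face, 104 mm above the worktop; axes as the heater's.
- spacer: White spacer pads, 25.6 mm in diameter, fixed in the empty bore. Origin: 35 mm below their top, on the bore's axis. Which of the four bores is the empty one differs.
- bore_floor (a point): Centre of the top of the spacer pads: the floor of the empty bore, on its axis, 28 to 50 mm below the block's face (it differs; the gauge is to find it).
- vial_0: Screw-cap glass vial, 23 mm in diameter, 44 mm tall, in a bore of the block. Origin: centre of its underside.
- vial_1: A second such vial in another bore.
- vial_2: A third such vial in another bore.
- brown_bottle: Dark brown square bottle without a cap, 67 x 68 x 156 mm, behind the work. Bystander. Origin: centre of its underside.
- bottle_blue: Laboratory bottle with a blue cap, 56 mm in diameter, 105 mm tall, to the right of the work. Bystander. Origin: centre of its underside.
- petri_0: Petri dish, 89 mm in diameter, 15 mm high, to the left of the work. Bystander. Origin: centre of its underside.
- petri_1: A second such dish, stacked on the first. Bystander.
Not all that is in view belongs to the job. There is more than one size of the gauge; the job needs the largest.

How it is judged:
By the outcome, as a careful person would: the job done as asked, in the order asked, and still so for the second after the job is handed in, with the robot touching nothing.
It also fails if it takes over 42 s, if anything falls off the work surface, if the arm or the gripper's body presses on something with over 40 N, if the wrist force passes 120 N, or if a joint passes its speed limit or range.

## Working session

There is one attempt and no reset: what is moved stays moved. The work goes in short steps, Python scripts to look and compute and a shell command to move; the robot and the scene stay as the last step left them, time stands still between calls to the robot, and variables do not carry over. Pictures are saved under pics/ and viewed, and the job is handed in when it is done.

```bash
ls; mkdir -p pics
python3 - <<'E'
from station import robot
import cv2
s=robot.get_state()
print({k:v for k,v in s.items()})
for c in ["scene","top"]:
    d=robot.camera(c); cv2.imwrite(f"pics/{c}0.png",d["img"]); print(c,d["fx"],d["fy"],d["cx"],d["cy"],d["view"].tolist() if hasattr(d["view"],'tolist') else d["view"],[k for k in d])
print(robot.pinch_z)
E
```

```text
pics
{'time': 0.0, 'joint_positions': array([ 1.01568808e+00,  3.78089854e-01,  7.96493417e-02,  1.27438715e+00,
       -3.14421293e-05,  1.46052470e+00]), 'joint_vel': array([ 0.00053608, -0.00031297, -0.00145977, -0.0004244 , -0.00087591,
       -0.00034878]), 'joint_efforts': array([ 3.18928994e-05, -4.63597512e+01,  2.69880491e+01,  2.06869439e-02,
        1.92952216e-04, -2.28275127e-06]), 'ee_pos': array([0.24707711, 0.51849863, 0.23035465]), 'orientation': array([-1.54443632,  0.34944568, -0.34844326]), 'force': array([ 0.11334059,  0.49108821, -0.10564989]), 'wrist_torque': array([-0.02297092,  0.03035458,  0.05039618]), 'width': 0.08529410709978405}
scene 386.73126404080756 386.73126404080756 317.0452532462427 202.92884652550657 [[0.4929797905417239, -0.8698910063183964, 0.016141971496867795, -0.26190770432758737], [0.3551405381393823, 0.21813109281635187, 0.9090071641724359, -0.3097890783587391], [-0.7942582226754141, -0.44238949295062563, 0.4164677805537666, -0.6813391477551611], [0.0, 0.0, 0.0, 1.0]] ['img', 'range_z', 'fx', 'fy', 'cx', 'cy', 'view']
top 412.7217658450122 412.7217658450122 325.52738259178204 202.0768884433672 [[0.017537176588259096, -0.9998196398439655, 0.007289390893271894, 0.009765818423885754], [0.9968888209786656, 0.0180451638776642, 0.07672711820728233, -0.5698777110219388], [-0.07684481794550786, 0.005921135272137104, 0.9970254831808518, -1.540285452191622], [0.0, 0.0, 0.0, 1.0]] ['img', 'range_z', 'fx', 'fy', 'cx', 'cy', 'view']
0.0187
```

View pics/scene0.png

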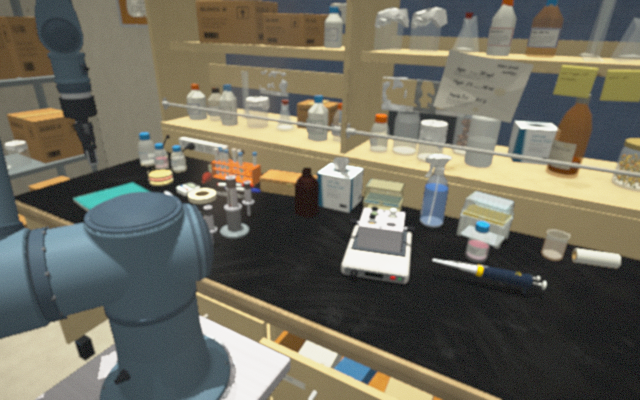

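View pics/top0.png

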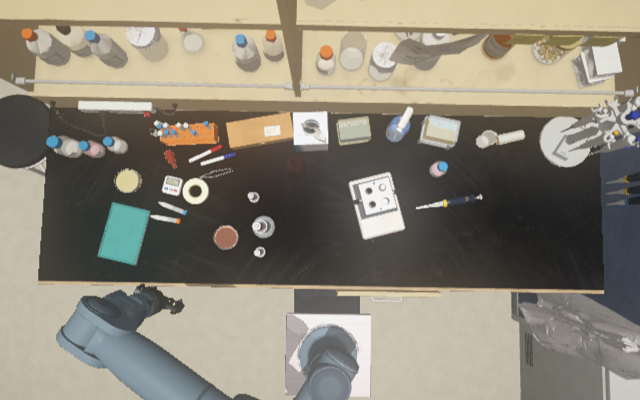

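The top picture shows three gauges, the large one at about (262,227) and small ones at (253,197) and (259,252), and the heater at about (376,205). I'll measure both.

```bash
cat > h.py <<'E'
from station import robot
import numpy as np, cv2
def cloud(d,V=None):
    z=d["range_z"]; v,u=np.mgrid[:400,:640]
    X=(u-d["cx"])/d["fx"]*z; Y=(v-d["cy"])/d["fy"]*z
    P=np.stack([X,-Y,-z],-1)
    if V is None: V=d["view"]
    T=np.linalg.inv(V)
    return P@T[:3,:3].T+T[:3,3]
def w(d,p): 
    T=np.linalg.inv(d["view"]); return T[:3,:3]@np.array(p)+T[:3,3]
E
python3 - <<'E'
from h import *
for c in ["top","scene"]:
    d=robot.camera(c); P=cloud(d)
    for q in ["gauge","gauge_stand","heater","spacer","vial_0","brown_bottle","bottle_blue","petri_0"]:
        r=robot.look_for(c,q)
        print(c,q,[(np.round(w(d,a["at"]),3).tolist(),round(float(a["conf"]),2)) for a in r[:4]])
    np.save(f"pics/{c}P.npy",P)
    if c=="top":
        a=cv2.resize(d["img"][180:270,230:300],None,fx=6,fy=6,interpolation=cv2.INTER_CUBIC)
        b=cv2.resize(d["img"][165:245,340:410],None,fx=6,fy=6,interpolation=cv2.INTER_CUBIC)
        a=cv2.resize(a,(400,514));b=cv2.resize(b,(400,457))
        o=np.zeros((514,800,3),np.uint8);o[:,:400]=a;o[:457,400:]=b
        cv2.imwrite("pics/z1.png",o)
    # block top plane
    m=(abs(P[...,2]-0.104)<0.006)&(P[...,0]>.4)&(P[...,0]<.75)&(P[...,1]<0.05)&(P[...,1]>-.3)
    q=P[m]; print("block",len(q),q.mean(0) if len(q) else 0,cv2.minAreaRect(q[:,:2].astype(np.float32)) if len(q)>5 else 0, np.median(q[:,2]))
    print("table",np.median(P[...,2][(abs(P[...,2])<.02)&(P[...,0]>.35)&(P[...,0]<.7)]))
    m=(P[...,2]>.12)&(P[...,2]<.2)&(P[...,0]>.3)&(P[...,0]<.7)&(P[...,1]<0.35)&(P[...,1]>.05)
    q=P[m];print(len(q)); print(np.round(q,3).tolist()[:60] if c=="top" else 0)
E
```

```text
top gauge [([0.472, 0.246, 0.114], 0.68), ([0.381, 0.252, 0.064], 0.59), ([0.548, -0.169, 0.039], 0.59)]
top gauge_stand [([0.465, 0.243, 0.013], 0.59)]
top heater [([0.546, -0.165, 0.043], 0.58)]
top spacer [([0.699, -0.391, 0.071], 0.31)]
top vial_0 []
top brown_bottle [([0.683, 0.134, 0.118], 0.68), ([0.472, 0.245, 0.114], 0.47)]
top bottle_blue [([0.696, -0.388, 0.07], 0.57)]
top petri_0 [([0.431, 0.39, 0.02], 0.81)]
block 767 [ 0.58856967 -0.16264642  0.10300807] ((0.5887736082077026, -0.1637340486049652), (0.1120743602514267, 0.11241669952869415), 14.99117374420166) 0.10297930759050833
table -0.0009706048202429152
200
[[0.697, 0.15, 0.156], [0.698, 0.123, 0.154], [0.699, 0.16, 0.122], [0.697, 0.156, 0.132], [0.694, 0.15, 0.155], [0.695, 0.123, 0.15], [0.697, 0.12, 0.137], [0.699, 0.117, 0.128], [0.699, 0.114, 0.129], [0.699, 0.11, 0.128], [0.695, 0.164, 0.123], [0.694, 0.16, 0.128], [0.696, 0.157, 0.122], [0.691, 0.151, 0.152], [0.691, 0.122, 0.155], [0.694, 0.12, 0.134], [0.696, 0.117, 0.126], [0.696, 0.114, 0.127], [0.697, 0.11, 0.121], [0.697, 0.107, 0.122], [0.692, 0.16, 0.
[... 843 characters left out ...]
.684, 0.117, 0.129], [0.685, 0.114, 0.124]]
scene gauge [([0.577, 0.282, 0.076], 0.73), ([0.383, 0.248, 0.087], 0.7), ([0.464, 0.242, 0.126], 0.56)]
scene gauge_stand [([0.461, 0.237, 0.014], 0.85), ([0.622, -0.189, 0.113], 0.28)]
scene heater [([0.529, -0.189, 0.038], 0.66)]
scene spacer []
scene vial_0 [([0.548, -0.147, 0.112], 0.57), ([0.619, -0.185, 0.114], 0.46)]
scene brown_bottle [([0.674, 0.117, 0.077], 0.95)]
scene bottle_blue [([0.682, -0.407, 0.055], 0.9)]
scene petri_0 []
block 761 [ 0.58066854 -0.17012636  0.10409553] ((0.5921436548233032, -0.16515982151031494), (0.12112553417682648, 0.11170081049203873), 15.242157936096191) 0.10425873625322962
table 0.00033127848402592086
408
0
```

View pics/z1.png

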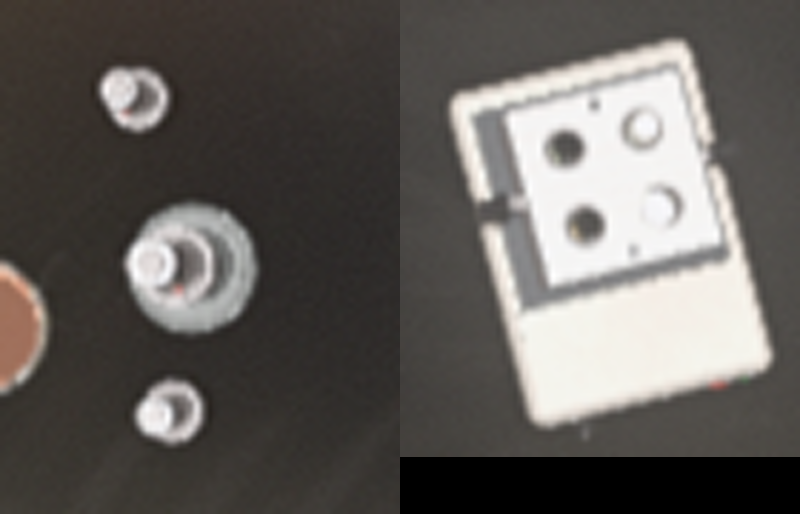

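Run:
```python
from h import *
d=robot.camera("top");P=cloud(d)
s=robot.camera("scene");S=cloud(s)
c,sn=np.cos(np.radians(15)),np.sin(np.radians(15))
cen=np.array([.5887,-.1637])
for nm,Q in (("top",P),("scene",S)):
  for sx in (1,-1):
    for sy in (1,-1):
      for t in (1,-1):
        o=cen+np.array([[c,-t*sn],[t*sn,c]])@np.array([sx*.025,sy*.025])
        m=(np.hypot(Q[...,0]-o[0],Q[...,1]-o[1])<.010)&(Q[...,2]>0)&(Q[...,2]<.2)
        print(nm,t,sx,sy,np.round(o,3),m.sum(),np.round(np.percentile(Q[m][:,2],[0,20,50,80,100]),3) if m.any() else 0)
# gauge
for nm,Q in (("top",P),("scene",S)):
  m=(np.hypot(Q[...,0]-.465,Q[...,1]-.243)<.06)&(Q[...,2]>.003)&(Q[...,2]<.22)
  for lo in np.arange(0,.2,.01):
    k=m&(Q[...,2]>=lo)&(Q[...,2]<lo+.01)
    if k.sum()>3:
      q=Q[k]; print(nm,round(lo,2),k.sum(),np.round(q.mean(0),3),np.round(q.min(0),3),np.round(q.max(0),3))
o=s["img"][170:290,190:420]
cv2.imwrite("pics/z2.png",cv2.resize(o,None,fx=3.4,fy=3.4,interpolation=cv2.INTER_CUBIC))
```

```text
top 1 1 1 [ 0.606 -0.133] 25 [0.105 0.116 0.121 0.124 0.128]
top -1 1 1 [ 0.619 -0.146] 24 [0.097 0.1   0.103 0.105 0.11 ]
top 1 1 -1 [ 0.619 -0.181] 28 [0.103 0.115 0.121 0.124 0.126]
top -1 1 -1 [ 0.606 -0.194] 25 [0.082 0.1   0.102 0.106 0.121]
top 1 -1 1 [ 0.558 -0.146] 26 [0.107 0.117 0.12  0.124 0.131]
top -1 -1 1 [ 0.571 -0.133] 24 [0.095 0.1   0.103 0.106 0.119]
top 1 -1 -1 [ 0.571 -0.194] 20 [0.062 0.067 0.069 0.072 0.082]
top -1 -1 -1 [ 0.558 -0.181] 23 [0.096 0.101 0.104 0.106 0.107]
scene 1 1 1 [ 0.606 -0.133] 43 [0.105 0.111 0.118 0.124 0.126]
scene -1 1 1 [ 0.619 -0.146] 17 [0.103 0.103 0.105 0.107 0.124]
scene 1 1 -1 [ 0.619 -0.181] 62 [0.102 0.108 0.115 0.123 0.126]
scene -1 1 -1 [ 0.606 -0.194] 22 [0.103 0.104 0.104 0.105 0.123]
scene 1 -1 1 [ 0.558 -0.146] 62 [0.103 0.108 0.115 0.123 0.127]
scene -1 -1 1 [ 0.571 -0.133] 11 [0.103 0.104 0.104 0.106 0.106]
scene 1 -1 -1 [ 0.571 -0.194] 3 [0.103 0.103 0.103 0.103 0.103]
scene -1 -1 -1 [ 0.558 -0.181] 21 [0.103 0.104 0.104 0.105 0.106]
top 0.0 158 [0.464 0.244 0.006] [0.407 0.183 0.003] [0.517 0.302 0.01 ]
top 0.01 91 [
[... 1474 characters left out ...]
56 0.239 0.09 ] [0.479 0.261 0.1  ]
scene 0.1 27 [0.467 0.246 0.104] [0.458 0.24  0.1  ] [0.481 0.258 0.109]
scene 0.11 38 [0.467 0.245 0.115] [0.457 0.238 0.11 ] [0.486 0.264 0.12 ]
scene 0.12 30 [0.465 0.247 0.125] [0.456 0.239 0.12 ] [0.477 0.263 0.13 ]
scene 0.13 34 [0.466 0.246 0.135] [0.458 0.237 0.13 ] [0.48  0.258 0.14 ]
scene 0.14 33 [0.466 0.246 0.145] [0.458 0.237 0.14 ] [0.481 0.263 0.15 ]
scene 0.15 35 [0.466 0.247 0.155] [0.458 0.237 0.15 ] [0.483 0.264 0.16 ]
scene 0.16 37 [0.468 0.246 0.165] [0.457 0.238 0.16 ] [0.485 0.26  0.17 ]
scene 0.17 42 [0.468 0.247 0.176] [0.459 0.237 0.17 ] [0.486 0.264 0.18 ]
scene 0.18 10 [0.474 0.253 0.181] [0.466 0.245 0.18 ] [0.482 0.261 0.182]
```

View pics/z2.png

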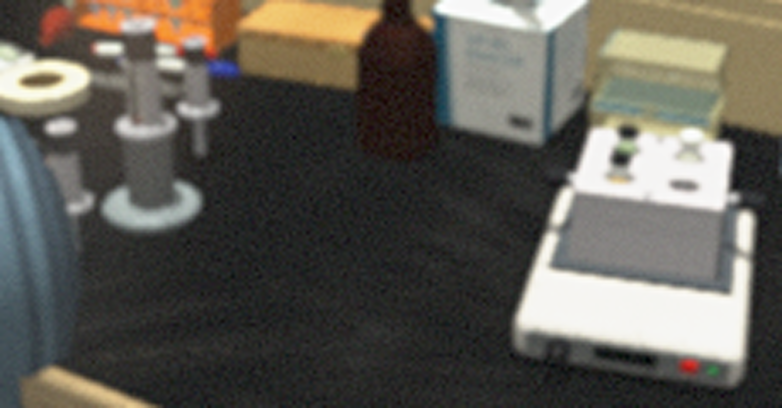

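Picture: the lower-right bore (heater −x,−y) is a dark hole, the other three have caps 20 mm above the face, which the depth confirms. The empty bore is at about (0.571, −0.194), its floor near z 0.069. The gauge's axis is near (0.472, 0.254) with its top at 0.179, as expected.

```bash
cat >> h.py <<'E'
from scipy.spatial.transform import Rotation as Ro
def go(t,yaw=None):
    s=robot.get_state(); R=Ro.from_rotvec(s["orientation"]).as_matrix()
    e=np.array(t)-s["ee_pos"]; l=R.T@e
    print("t",s["time"],"ee",np.round(s["ee_pos"],4),"F",np.round(s["force"],1),"w",round(s["width"],4))
    print("R\n",np.round(R,3)); 
    # level correction: make tool y -> -z world
    ax=np.cross(R[:,1],[0,0,-1]); print("tilt fix(tool,/90deg)",np.round(R.T@ax/(np.pi/2),4))
    print("err",np.round(e,4)," tool shift units",np.round(l/.05,3))
E
python3 -c "
from h import *
go([.472,.254,.231])"
```

```text
t 1.1 ee [0.2474 0.5191 0.2313] F [-0.4  0.2  0.5] w 0.0854
R
 [[ 0.903  0.     0.43 ]
 [-0.43   0.     0.903]
 [ 0.    -1.     0.   ]]
tilt fix(tool,/90deg) [-0.0001  0.      0.    ]
err [ 0.2246 -0.2651 -0.0003]  tool shift units [ 6.335e+00  6.000e-03 -2.853e+00]
```

```bash
python3 -m pendant '[1,0.4,0,-0.2,0,0,0, 1,0.78,0,-0.35,0,0,0, 1,0.78,0,-0.35,0,0,0, 1,0.78,0,-0.35,0,0,0, 1,0.78,0,-0.35,0,0,0, 1,0.78,0,-0.35,0,0,0, 1,0.78,0,-0.35,0,0,0, 1,0.4,0,-0.2,0,0,0, 1,0,0,0,0,0,0]'
python3 - <<'E'
from h import *
go([.472,.254,.231])
s=robot.get_state(); d=robot.camera("wrist"); cv2.imwrite("pics/w1.png",d["img"])
print(np.round(d["mount"],3).tolist())
T=np.eye(4);T[:3,:3]=Ro.from_rotvec(s["orientation"]).as_matrix();T[:3,3]=s["ee_pos"]
P=cloud(d,np.linalg.inv(T@d["mount"]))
for lo,hi in((.172,.185),(.078,.09)):
  m=(np.hypot(P[...,0]-.472,P[...,1]-.254)<.045)&(P[...,2]>lo)&(P[...,2]<hi); q=P[m]
  print(m.sum(), q.mean(0) if len(q) else 0, np.median(q[:,2]) if len(q) else 0, cv2.minEnclosingCircle(q[:,:2].astype(np.float32)) if len(q) else 0)
E
```

```text
time: 2.0
ee_pos: [0.4487, 0.2821, 0.2312]
orientation: [-1.54, 0.343, -0.347]
force: [-0.9, 0.6, -0.5]
width: 0.0856
t 2.0 ee [0.4487 0.2821 0.2312] F [-0.9  0.6 -0.5] w 0.0856
R
 [[ 0.905  0.003  0.426]
 [-0.426  0.002  0.905]
 [ 0.002 -1.     0.004]]
tilt fix(tool,/90deg) [-0.0023  0.      0.0011]
err [ 0.0233 -0.0281 -0.0002]  tool shift units [ 0.661  0.004 -0.311]
[[-0.001, -0.964, -0.265, -0.066], [-0.0, 0.265, -0.964, -0.142], [1.0, -0.001, -0.0, 0.0], [0.0, 0.0, 0.0, 1.0]]
1217 [0.47316323 0.25460499 0.17663793] 0.17650372671303777 ((0.4744754135608673, 0.2537682056427002), 0.015156039036810398)
856 [0.46717556 0.2595434  0.08492892] 0.08468746821997825 ((0.4744875431060791, 0.25369012355804443), 0.025015689432621002)
```

View pics/w1.png

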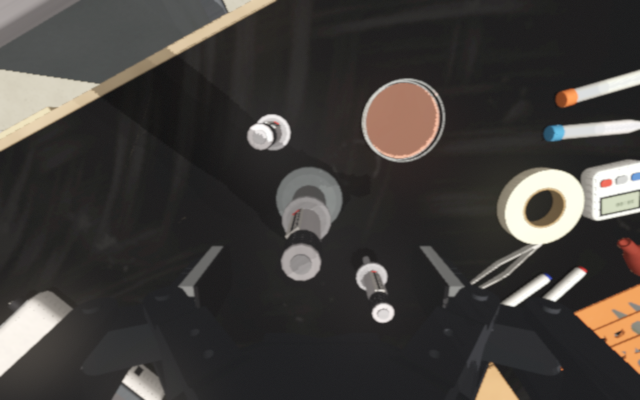

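Wrist picture: the large gauge's grip is at pixel (301,262) and its foot at (303,205). Their circles agree on an axis at (0.474, 0.254), with radii 25.0 and 15.2 mm as given. I'll centre over it and then descend.

```bash
python3 -m pendant '[1,0.35,0,-0.15,0,0,0, 1,0.35,0,-0.14,0,0,0, 1,0,0,0,-0.002,0,0.001]'; python3 -c "
from h import *
go([.474,.254,.140])"
```

```text
time: 2.35
ee_pos: [0.4719, 0.2572, 0.2313]
orientation: [-1.542, 0.343, -0.34]
force: [0.1, 0.3, 0.4]
width: 0.0853
t 2.35 ee [0.4719 0.2572 0.2313] F [0.1 0.3 0.4] w 0.0853
R
 [[ 0.907 -0.001  0.421]
 [-0.421  0.003  0.907]
 [-0.002 -1.     0.002]]
tilt fix(tool,/90deg) [-0.0011  0.     -0.0015]
err [ 0.0021 -0.0032 -0.0913]  tool shift units [ 0.068  1.826 -0.043]
```

```bash
python3 -m pendant '[1,0.07,0.1,-0.045,-0.001,0,-0.0015, 1,0,0.4,0,0,0,0, 1,0,0.5,0,0,0,0, 1,0,0.5,0,0,0,0, 1,0,0.3,0,0,0,0, 1,0,0,0,0,0,0]'; python3 -c "
from h import *
go([.474,.254,.140])"
```

```text
time: 2.95
ee_pos: [0.4697, 0.2602, 0.1379]
orientation: [-1.542, 0.334, -0.333]
force: [-0.1, -0.3, -0.4]
width: 0.0854
t 2.95 ee [0.4697 0.2602 0.1379] F [-0.1 -0.3 -0.4] w 0.0854
R
 [[ 0.911 -0.     0.413]
 [-0.413  0.003  0.911]
 [-0.001 -1.     0.002]]
tilt fix(tool,/90deg) [-0.0015  0.     -0.0008]
err [ 0.0043 -0.0062  0.0021]  tool shift units [ 0.13  -0.043 -0.076]
```

```bash
python3 -m pendant '[1,0.13,-0.04,-0.08,-0.0015,0,-0.001, 1,0,0,0,0,0,0]'; python3 -c "
from h import *
go([.474,.254,.140])"
```

```text
time: 3.15
ee_pos: [0.4731, 0.2547, 0.1405]
orientation: [-1.546, 0.331, -0.331]
force: [0.7, 0.2, 0.0]
width: 0.0855
t 3.15 ee [0.4731 0.2547 0.1405] F [0.7 0.2 0. ] w 0.0855
R
 [[ 0.912 -0.     0.41 ]
 [-0.41  -0.     0.912]
 [ 0.    -1.    -0.   ]]
tilt fix(tool,/90deg) [0.0003 0.     0.    ]
err [ 0.0009 -0.0007 -0.0005]  tool shift units [ 0.021  0.011 -0.005]
```

Centred within 1 mm and upright. Closing.

```bash
python3 -m pendant '[0,0.02,0,0,0,0,0, 0,0,0,0,0,0,0, 0,0,0,0,0,0,0, 0,0,0,0,0,0,0, 0,0,0,0,0,0,0, 0,0,0,0,0,0,0, 0,0,0,0,0,0,0, 0,0,0,0,0,0,0]'; python3 -c "
from h import *
go([.474,.254,.140])"
```

```text
time: 3.95
ee_pos: [0.4763, 0.2549, 0.1438]
orientation: [-1.542, 0.328, -0.335]
force: [-0.0, 0.1, -0.6]
width: 0.0286
t 3.95 ee [0.4763 0.2549 0.1438] F [-0.   0.1 -0.6] w 0.0286
R
 [[ 0.912  0.005  0.411]
 [-0.411  0.002  0.912]
 [ 0.004 -1.     0.004]]
tilt fix(tool,/90deg) [-0.0023  0.      0.0025]
err [-0.0023 -0.0009 -0.0038]  tool shift units [-0.035  0.075 -0.036]
```

```bash
python3 -m pendant '[0,0,-0.2,0,-0.002,0,0.0025, 0,0,-0.4,0,0,0,0, 0,0,-0.4,0,0,0,0]'; python3 -c "
from h import *
go([.475,.255,.225])"; python3 -m pendant '[0,0,-0.2,0,0,0,0]'; python3 -c "
from h import *
go([.475,.255,.275])"
```

```text
time: 4.25
ee_pos: [0.4727, 0.2535, 0.1905]
orientation: [-1.55, 0.339, -0.325]
force: [0.6, 0.2, -2.6]
width: 0.0286
t 4.25 ee [0.4727 0.2535 0.1905] F [ 0.6  0.2 -2.6] w 0.0286
R
 [[ 0.912 -0.01   0.41 ]
 [-0.411 -0.003  0.912]
 [-0.007 -1.    -0.007]]
tilt fix(tool,/90deg) [ 0.0044  0.     -0.0047]
err [0.0023 0.0015 0.0345]  tool shift units [ 0.025 -0.691  0.041]
time: 4.35
ee_pos: [0.4731, 0.2538, 0.2016]
orientation: [-1.55, 0.338, -0.326]
force: [0.2, -0.4, -1.9]
width: 0.0289
t 4.35 ee [0.4731 0.2538 0.2016] F [ 0.2 -0.4 -1.9] w 0.0289
R
 [[ 0.912 -0.009  0.41 ]
 [-0.41  -0.003  0.912]
 [-0.007 -1.    -0.006]]
tilt fix(tool,/90deg) [ 0.0039  0.     -0.0042]
err [0.0019 0.0012 0.0734]  tool shift units [ 0.014 -1.468  0.029]
```

Force shows −2 to −2.6 N, so the gauge is in hand. The holder isn't cleared yet; I'll keep lifting.

```bash
python3 -m pendant '[0,0.015,-0.4,0.03,0.004,0,-0.004, 0,0,-0.5,0,0,0,0, 0,0,-0.5,0,0,0,0, 0,0,-0.15,0,0,0,0]'
python3 - <<'E'
from h import *
go([.571,-.194,.275])
d=robot.camera("scene");print(cv2.imwrite("pics/s3.png",cv2.resize(d["img"][110:290,160:420],None,fx=3,fy=3)))
E
```

```text
time: 4.75
ee_pos: [0.4733, 0.2544, 0.2795]
orientation: [-1.547, 0.335, -0.329]
force: [0.2, 0.4, -1.9]
width: 0.0289
t 4.75 ee [0.4733 0.2544 0.2795] F [ 0.2  0.4 -1.9] w 0.0289
R
 [[ 0.912 -0.004  0.41 ]
 [-0.41  -0.001  0.912]
 [-0.003 -1.    -0.003]]
tilt fix(tool,/90deg) [ 0.0019  0.     -0.0022]
err [ 0.0977 -0.4484 -0.0045]  tool shift units [ 5.463  0.093 -7.376]
True
```

View pics/s3.png

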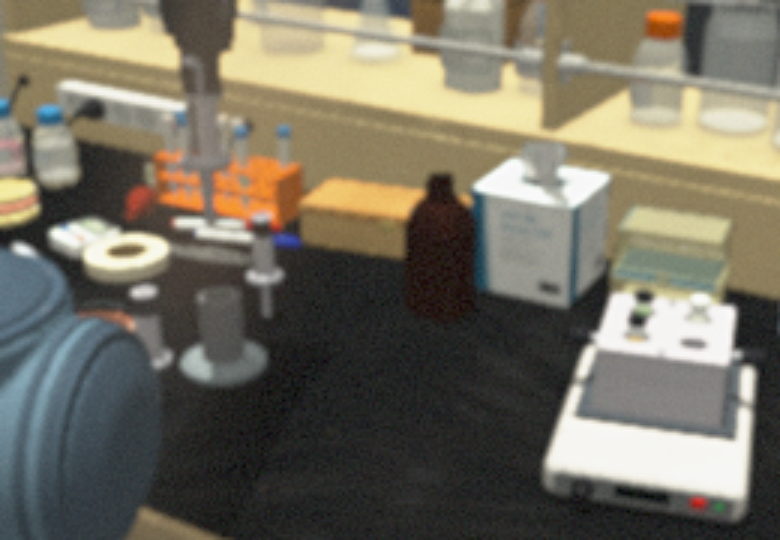

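The gauge hangs upright, with its rod at (207,200) in the crop clear above the empty holder. Carrying it to the block.

```bash
python3 -m pendant '[0,0.2,0,-0.27,0.002,0,-0.002, 0,0.4,0,-0.55,0,0,0, 0,0.5,0,-0.67,0,0,0, 0,0.5,0,-0.67,0,0,0, 0,0.5,0,-0.67,0,0,0]'; python3 -c "
from h import *
go([.571,-.194,.285])"
```

```text
time: 5.3
ee_pos: [0.5099, 0.0822, 0.2719]
orientation: [-1.547, 0.329, -0.317]
force: [1.1, 0.2, -2.8]
width: 0.0288
t 5.3 ee [0.5099 0.0822 0.2719] F [ 1.1  0.2 -2.8] w 0.0288
R
 [[ 0.916 -0.008  0.4  ]
 [-0.4    0.001  0.917]
 [-0.008 -1.    -0.002]]
tilt fix(tool,/90deg) [ 0.0012  0.     -0.0049]
err [ 0.0611 -0.2762  0.0131]  tool shift units [ 3.328 -0.279 -4.574]
```

```bash
python3 -m pendant '[0,0.5,-0.1,-0.68,0.001,0,-0.005, 0,0.5,-0.1,-0.68,0,0,0, 0,0.5,-0.08,-0.68,0,0,0, 0,0.5,0,-0.68,0,0,0, 0,0.35,0,-0.5,0,0,0, 0,0.15,0,-0.2,0,0,0]'
python3 - <<'E'
from h import *
go([.571,-.194,.285])
s=robot.get_state();d=robot.camera("wrist"); cv2.imwrite("pics/w4.png",d["img"])
T=np.eye(4);T[:3,:3]=Ro.from_rotvec(s["orientation"]).as_matrix();T[:3,3]=s["ee_pos"]
P=cloud(d,np.linalg.inv(T@d["mount"]))
m=(abs(P[...,2]-.104)<.006)&(np.hypot(P[...,0]-.589,P[...,1]+.164)<.1);q=P[m]
print(m.sum(),np.median(q[:,2]),cv2.minAreaRect(q[:,:2].astype(np.float32)))
E
```

```text
time: 5.9
ee_pos: [0.5534, -0.1362, 0.2743]
orientation: [-1.547, 0.337, -0.315]
force: [0.6, 0.4, -1.7]
width: 0.0287
t 5.9 ee [ 0.5534 -0.1362  0.2743] F [ 0.6  0.4 -1.7] w 0.0287
R
 [[ 0.915 -0.014  0.404]
 [-0.404  0.002  0.915]
 [-0.013 -1.    -0.004]]
tilt fix(tool,/90deg) [ 0.0025  0.     -0.0085]
err [ 0.0176 -0.0578  0.0107]  tool shift units [ 0.786 -0.222 -0.915]
2962 0.10331901266938356 ((0.5917953848838806, -0.16603274643421173), (0.11228063702583313, 0.11243481934070587), 15.313292503356934)
```

View pics/w4.png

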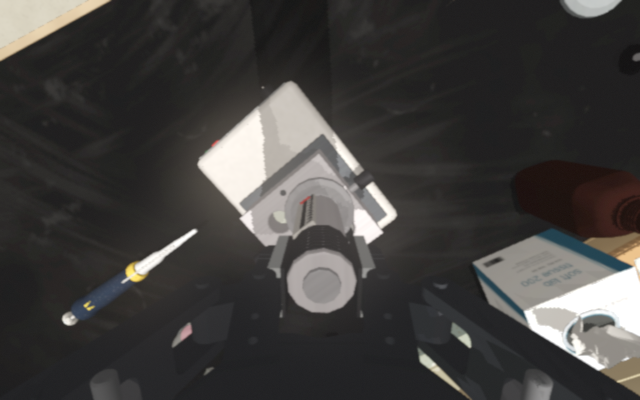

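Wrist picture: the gauge hangs over the block, its foot around (318,205), and the empty bore partly shows at (278,215). The block's centre is (0.592,−0.166) here and (0.589,−0.164) from the top camera, so the bore is at about (0.573,−0.195). I'll move over it and measure the gauge in the hand.

```bash
python3 -m pendant '[0,0.45,-0.1,-0.5,0.0025,0,-0.008, 0,0.38,0,-0.42,0,0,0, 0,0,0,0,0,0,0]'
python3 - <<'E'
from h import *
go([.573,-.195,.275])
s=robot.get_state();d=robot.camera("wrist"); cv2.imwrite("pics/w5.png",d["img"])
T=np.eye(4);T[:3,:3]=Ro.from_rotvec(s["orientation"]).as_matrix();T[:3,3]=s["ee_pos"]
C=cloud(d,np.linalg.inv(d["mount"]))   # tool coords
P=cloud(d,np.linalg.inv(T@d["mount"]))
y=C[...,1]; r=np.hypot(C[...,0],C[...,2])
for lo in np.arange(-.06,.12,.004):
  m=(y>lo)&(y<lo+.004)&(r<.04)&(d["range_z"]>0)
  if m.sum()>15: 
    q=C[m][:,[0,2]]; print(round(lo,3),m.sum(),np.round(q.mean(0),4),cv2.minEnclosingCircle(q.astype(np.float32)))
m=(abs(P[...,2]-.104)<.006)&(np.hypot(P[...,0]-.589,P[...,1]+.164)<.1);q=P[m]
print(m.sum(),np.median(q[:,2]),cv2.minAreaRect(q[:,:2].astype(np.float32)))
d=robot.camera("scene");cv2.imwrite("pics/s5.png",cv2.resize(d["img"][90:290,310:450],None,fx=3,fy=3,interpolation=cv2.INTER_CUBIC))
E
```

```text
time: 6.25
ee_pos: [0.572, -0.195, 0.2744]
orientation: [-1.543, 0.331, -0.319]
force: [-1.1, 0.8, -2.4]
width: 0.0288
t 6.25 ee [ 0.572  -0.195   0.2744] F [-1.1  0.8 -2.4] w 0.0288
R
 [[ 0.915 -0.007  0.403]
 [-0.403  0.004  0.915]
 [-0.008 -1.     0.001]]
tilt fix(tool,/90deg) [-0.0008  0.     -0.0051]
err [ 0.001  -0.      0.0006]  tool shift units [ 0.018 -0.013  0.007]
-0.06 1527 [-0.0007  0.0005] ((0.0001530161825940013, -3.9171427488327026e-05), 0.040056727826595306)
-0.056 2563 [-0.0028 -0.    ] ((8.330092532560229e-05, 6.7865694290958345e-06), 0.04004601389169693)
-0.052 901 [-0.0088  0.    ] ((-0.0036220261827111244, -3.063372423639521e-05), 0.03918514773249626)
-0.048 833 [-0.0088 -0.    ] ((-0.01055791974067688, -4.613213241100311e-05), 0.038512617349624634)
-0.044 451 [-0.0065  0.0003] ((-0.00580149982124567, -0.00012049823999404907), 0.03645146265625954)
-0.04 816 [-0.0016 -0.0005] ((-0.007760905660688877, 0.00021826536976732314), 0.02644791267812252)
-0.036 3233 [-0.002  -0.0002] ((-0.003810378722846508, -0.00012992456322535872), 0.02186376415193081)
-0.032 975 [-0.00
[... 1892 characters left out ...]
((-0.008175404742360115, -0.002159483265131712), 0.013514193706214428)
0.048 70 [-0.0132 -0.0033] ((-0.006730623543262482, -0.0018390263430774212), 0.014140637591481209)
0.052 133 [-0.0123  0.0012] ((-0.0025852923281490803, -0.001969535369426012), 0.01739092357456684)
0.056 1386 [-0.0106 -0.0019] ((-0.0013475550804287195, -0.0016909277765080333), 0.024696586653590202)
0.06 188 [-0.013   0.0059] ((-0.001052425941452384, -0.0015960854943841696), 0.025085516273975372)
0.064 16 [-0.0218 -0.002 ] ((-0.01527469977736473, 0.0001651989296078682), 0.020083706825971603)
6892 0.10334956956729344 ((0.5918475389480591, -0.16583234071731567), (0.11245960742235184, 0.11207026988267899), 15.417243003845215)
```

View pics/w5.png

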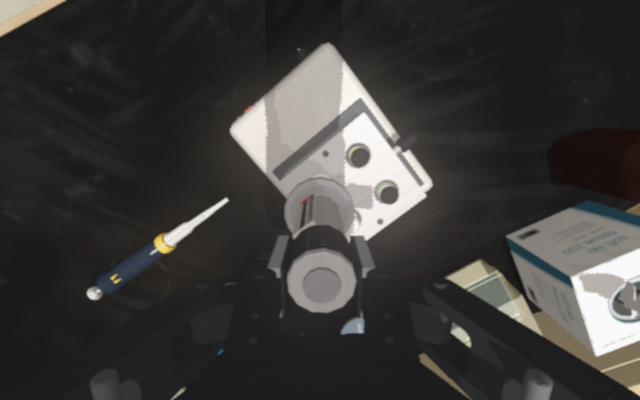

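View pics/s5.png

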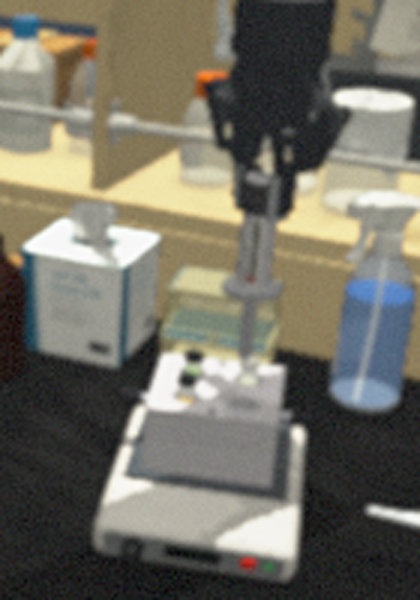

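Scene picture: the rod points at the front-right bore, and the wrist picture shows the other three vials clear of the foot. In the wrist frame the foot's axis sits about 4 mm short of the bore in x; the bore allows ±7 mm. I'll correct that and level the tool.

```bash
python3 -m pendant '[0,0.065,0,0.025,-0.001,0,-0.005, 0,0,0,0,0,0,0]'; python3 -c "
from h import *
go([.5755,-.1955,.215])"
```

```text
time: 6.55
ee_pos: [0.5746, -0.1897, 0.2743]
orientation: [-1.544, 0.323, -0.32]
force: [0.1, 0.3, -2.1]
width: 0.0286
t 6.55 ee [ 0.5746 -0.1897  0.2743] F [ 0.1  0.3 -2.1] w 0.0286
R
 [[ 0.917 -0.001  0.399]
 [-0.399  0.003  0.917]
 [-0.002 -1.     0.002]]
tilt fix(tool,/90deg) [-0.0013  0.     -0.0016]
err [ 0.0009 -0.0058 -0.0593]  tool shift units [ 0.065  1.187 -0.102]
```

```bash
python3 -m pendant '[0,0.06,0,-0.1,-0.001,0,-0.0015, 0,0,0.2,0,0,0,0]'; python3 -c "
from h import *
go([.5755,-.1955,.215])"
```

```text
time: 6.75
ee_pos: [0.5761, -0.1942, 0.2657]
orientation: [-1.547, 0.317, -0.322]
force: [-0.1, -0.4, -1.6]
width: 0.0289
t 6.75 ee [ 0.5761 -0.1942  0.2657] F [-0.1 -0.4 -1.6] w 0.0289
R
 [[ 0.918  0.003  0.396]
 [-0.396 -0.001  0.918]
 [ 0.003 -1.     0.   ]]
tilt fix(tool,/90deg) [-0.0002  0.      0.0019]
err [-0.0006 -0.0013 -0.0507]  tool shift units [-0.004  1.013 -0.029]
```

Tip is now near 0.14. Descending to just above the face (tip about 0.11), then verifying.

```bash
python3 -m pendant '[0,0,0.3,-0.03,0,0,0.002, 0,0,0.25,0,0,0,0, 0,0,0,0,0,0,0]'
python3 - <<'E'
from h import *
go([.5755,-.1955,.215])
d=robot.camera("scene");cv2.imwrite("pics/s6.png",cv2.resize(d["img"][130:250,330:440],None,fx=5,fy=5,interpolation=cv2.INTER_CUBIC))
E
```

```text
time: 7.05
ee_pos: [0.5747, -0.1944, 0.2349]
orientation: [-1.546, 0.32, -0.317]
force: [0.2, -0.0, -2.0]
width: 0.0285
t 7.05 ee [ 0.5747 -0.1944  0.2349] F [ 0.2 -0.  -2. ] w 0.0285
R
 [[ 0.919 -0.002  0.395]
 [-0.395  0.001  0.919]
 [-0.002 -1.     0.001]]
tilt fix(tool,/90deg) [-0.0004  0.     -0.0014]
err [ 0.0008 -0.0011 -0.0199]  tool shift units [ 0.024  0.397 -0.014]
```

View pics/s6.png

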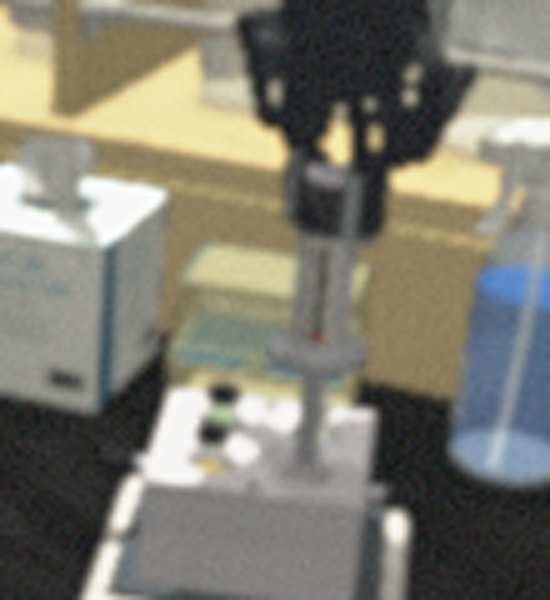

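The rod tip sits at the bore's mouth (305,468). Going on in with a force check.

```bash
python3 -m pendant '[0,0.024,0.2,-0.015,0,0,-0.0015, 0,0,0.2,0,0,0,0]'; python3 -c "
from h import *
go([.5755,-.1955,.19])"
```

```text
time: 7.3
ee_pos: [0.5772, -0.1962, 0.2169]
orientation: [-1.548, 0.314, -0.323]
force: [-1.1, -0.9, -1.5]
width: 0.0286
t 7.3 ee [ 0.5772 -0.1962  0.2169] F [-1.1 -0.9 -1.5] w 0.0286
R
 [[ 0.919  0.005  0.395]
 [-0.395 -0.002  0.919]
 [ 0.006 -1.     0.001]]
tilt fix(tool,/90deg) [-0.0004  0.      0.0036]
err [-0.0017  0.0007 -0.0269]  tool shift units [-0.039  0.538  0.   ]
```

Force is unchanged with the tip about 10 mm below the face, so it is in the bore.

```bash
python3 -m pendant '[0,-0.035,0.2,0,0,0,0.0035, 0,0,0.2,0,0,0,0]'; python3 -c "
from h import *
go([.5755,-.1955,.185])"; python3 -m pendant '[0,0,0.12,0,0,0,0]'; python3 -m pendant '[0,0,0.12,0,0,0,0]';python3 -c "
from h import *
go([.5755,-.1955,.17])"
```

```text
time: 7.5
ee_pos: [0.5757, -0.1956, 0.1955]
orientation: [-1.547, 0.318, -0.319]
force: [-0.8, 0.4, 1.9]
width: 0.029
t 7.5 ee [ 0.5757 -0.1956  0.1955] F [-0.8  0.4  1.9] w 0.029
R
 [[ 0.919  0.001  0.395]
 [-0.395  0.     0.919]
 [ 0.001 -1.     0.001]]
tilt fix(tool,/90deg) [-0.0003  0.      0.0003]
err [-0.0002  0.0001 -0.0105]  tool shift units [-0.004  0.21   0.001]
time: 7.6
ee_pos: [0.5759, -0.1958, 0.1891]
orientation: [-1.547, 0.317, -0.32]
force: [-0.6, 1.0, 4.9]
width: 0.029
time: 7.7
ee_pos: [0.5762, -0.196, 0.1835]
orientation: [-1.548, 0.316, -0.321]
force: [-1.6, 0.1, 5.1]
width: 0.0286
t 7.7 ee [ 0.5762 -0.196   0.1835] F [-1.6  0.1  5.1] w 0.0286
R
 [[ 0.919  0.003  0.395]
 [-0.395 -0.001  0.919]
 [ 0.003 -1.     0.   ]]
tilt fix(tool,/90deg) [-0.0001  0.      0.0017]
err [-0.0007  0.0005 -0.0135]  tool shift units [-0.018  0.27   0.003]
```

Steady 5 N, about 7 N with the weight: the rod has bottomed and is sliding. Foot contact is due at a TCP height of about 0.168.

```bash
python3 -m pendant '[0,-0.018,0.1,0,0,0,0.0015]'; python3 -m pendant '[0,0,0.08,0,0,0,0]';python3 -m pendant '[0,0,0.05,0,0,0,0]'; python3 -c "
from h import *
go([.5755,-.1955,.168])"
```

```text
time: 7.8
ee_pos: [0.5757, -0.1959, 0.1788]
orientation: [-1.548, 0.317, -0.32]
force: [-0.1, -0.0, 4.3]
width: 0.0288
time: 7.9
ee_pos: [0.576, -0.196, 0.1751]
orientation: [-1.548, 0.317, -0.321]
force: [-1.9, 0.6, 4.6]
width: 0.0287
time: 8.0
ee_pos: [0.576, -0.196, 0.1726]
orientation: [-1.548, 0.316, -0.321]
force: [-1.1, 0.8, 5.3]
width: 0.0289
t 8.0 ee [ 0.576  -0.196   0.1726] F [-1.1  0.8  5.3] w 0.0289
R
 [[ 0.919  0.003  0.395]
 [-0.395 -0.001  0.919]
 [ 0.003 -1.    -0.   ]]
tilt fix(tool,/90deg) [0.0001 0.     0.0018]
err [-0.0005  0.0005 -0.0046]  tool shift units [-0.013  0.093  0.006]
```

```bash
python3 -m pendant '[0,0,0.05,0,0,0,0.002]'; python3 -m pendant '[0,0,0.04,0,0,0,0]';python3 -m pendant '[0,0,0.04,0,0,0,0]'; python3 -c "
from h import *
go([.5755,-.1955,.168])"
```

```text
time: 8.1
ee_pos: [0.576, -0.1961, 0.1703]
orientation: [-1.547, 0.318, -0.319]
force: [-1.9, -1.2, 4.4]
width: 0.0283
time: 8.2
ee_pos: [0.5764, -0.1964, 0.1698]
orientation: [-1.548, 0.317, -0.32]
force: [-5.5, 0.9, 19.3]
width: 0.0288
time: 8.3
ee_pos: [0.5765, -0.1964, 0.1699]
orientation: [-1.548, 0.316, -0.321]
force: [-6.2, 1.7, 17.9]
width: 0.0287
t 8.3 ee [ 0.5765 -0.1964  0.1699] F [-6.2  1.7 17.9] w 0.0287
R
 [[ 0.919  0.003  0.395]
 [-0.395 -0.002  0.919]
 [ 0.003 -1.    -0.001]]
tilt fix(tool,/90deg) [0.0003 0.     0.002 ]
err [-0.001   0.0009 -0.0019]  tool shift units [-0.025  0.037  0.009]
```

Contact: force jumped to 19 N and z stopped at 0.1699. Holding at about 20 N.

```bash
python3 -m pendant '[0,0,0.05,0,0,0,0, 0,0,0.05,0,0,0,0, 0,0,0.05,0,0,0,0, 0,0,0.05,0,0,0,0]'; python3 -m pendant '[0,0,0.05,0,0,0,0.002, 0,0,0.05,0,0,0,0, 0,0,0.05,0,0,0,0, 0,0,0.05,0,0,0,0, 0,0,0.05,0,0,0,0, 0,0,0.05,0,0,0,0, 0,0,0.05,0,0,0,0, 0,0,0.05,0,0,0,0]';  python3 -c "
from h import *
go([.5765,-.1964,.1699]);print(robot.get_state()['wrist_torque'])"
```

```text
time: 8.7
ee_pos: [0.5764, -0.1964, 0.1699]
orientation: [-1.55, 0.311, -0.326]
force: [-5.7, 1.4, 16.1]
width: 0.0288
time: 9.5
ee_pos: [0.5764, -0.1967, 0.1697]
orientation: [-1.553, 0.303, -0.334]
force: [-7.4, 2.3, 17.3]
width: 0.0285
t 9.5 ee [ 0.5764 -0.1967  0.1697] F [-7.4  2.3 17.3] w 0.0285
R
 [[ 0.919  0.018  0.394]
 [-0.394 -0.01   0.919]
 [ 0.02  -1.    -0.002]]
tilt fix(tool,/90deg) [0.001 0.    0.013]
err [0.0001 0.0003 0.0002]  tool shift units [ 0.    -0.004  0.006]
[ 0.70314504  1.48901399 -0.00739299]
```

The tool has crept to a 1.2° tilt during the hold. I'll level it and go on pressing.

```bash
python3 -m pendant '[0,-0.02,0.03,0,0.001,0,0.013, 0,-0.02,0.05,0,0,0,0.004]';  python3 - <<'E'
from h import *
go([.5765,-.1964,.1699]);print(robot.get_state()['wrist_torque'])
d=robot.camera("scene");cv2.imwrite("pics/s7.png",cv2.resize(d["img"][150:250,330:440],None,fx=6,fy=6,interpolation=cv2.INTER_CUBIC))
E
```

```text
time: 9.7
ee_pos: [0.5762, -0.1967, 0.1697]
orientation: [-1.548, 0.318, -0.317]
force: [-2.4, -0.1, 17.1]
width: 0.0291
t 9.7 ee [ 0.5762 -0.1967  0.1697] F [-2.4 -0.1 17.1] w 0.0291
R
 [[ 0.919 -0.     0.394]
 [-0.394 -0.     0.919]
 [-0.    -1.    -0.   ]]
tilt fix(tool,/90deg) [ 0.0002  0.     -0.0002]
err [0.0003 0.0003 0.0002]  tool shift units [ 0.004 -0.005  0.008]
[0.27287165 0.60182103 0.09402308]
```

View pics/s7.png

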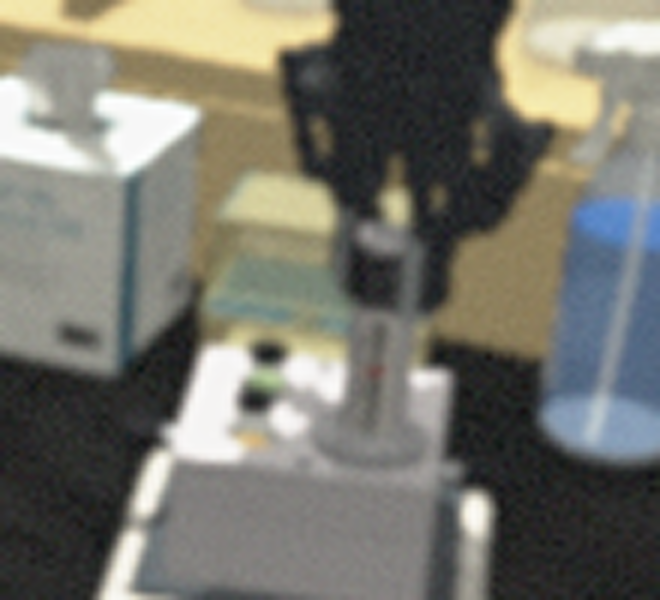

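The foot, at (372,437), sits on the block face with the barrel upright. Tool is level and the side force small. I'll now hold a clean two seconds, with a small per-row counter-turn against the creep.

```bash
python3 -m pendant '[0,-0.005,0.05,0,0,0,0.001, 0,-0.005,0.05,0,0,0,0.001, 0,-0.005,0.05,0,0,0,0.001, 0,-0.005,0.05,0,0,0,0.001, 0,-0.005,0.05,0,0,0,0.001, 0,-0.005,0.05,0,0,0,0.001, 0,-0.005,0.05,0,0,0,0.001]'; python3 -c "
from h import *
go([.5765,-.1964,.1699]);print(robot.get_state()['wrist_torque'])"
```

```text
time: 10.45
ee_pos: [0.5765, -0.1968, 0.1697]
orientation: [-1.549, 0.314, -0.32]
force: [-5.4, 3.0, 15.9]
width: 0.029
t 10.45 ee [ 0.5765 -0.1968  0.1697] F [-5.4  3.  15.9] w 0.029
R
 [[ 0.919  0.004  0.393]
 [-0.393 -0.002  0.919]
 [ 0.004 -1.    -0.   ]]
tilt fix(tool,/90deg) [0.0003 0.     0.0027]
err [0.     0.0004 0.0002]  tool shift units [-0.003 -0.004  0.008]
[0.54892719 1.16426287 0.03573305]
```

```bash
python3 -m pendant '[0,-0.015,0.055,0,0,0,0.003, 0,-0.01,0.055,0,0,0,0.002, 0,-0.01,0.055,0,0,0,0.002, 0,-0.01,0.055,0,0,0,0.001, 0,-0.01,0.055,0,0,0,0.002, 0,-0.01,0.055,0,0,0,0.002, 0,-0.01,0.055,0,0,0,0.001]'; python3 -c "
from h import *
go([.5765,-.1964,.1699]);print(robot.get_state()['wrist_torque'])"; python3 -m pendant '[0,-0.01,0.055,0,0,0,0.002, 0,-0.01,0.055,0,0,0,0.002, 0,-0.01,0.055,0,0,0,0.001, 0,-0.01,0.055,0,0,0,0.002, 0,-0.01,0.055,0,0,0,0.002, 0,-0.01,0.055,0,0,0,0.001, 0,-0.01,0.055,0,0,0,0.001]'; python3 -c "
from h import *
go([.5765,-.1964,.1699]);print(robot.get_state()['wrist_torque'])"
```

```text
time: 11.15
ee_pos: [0.5765, -0.1968, 0.1697]
orientation: [-1.549, 0.314, -0.32]
force: [-6.1, 1.9, 17.8]
width: 0.0286
t 11.15 ee [ 0.5765 -0.1968  0.1697] F [-6.1  1.9 17.8] w 0.0286
R
 [[ 0.919  0.003  0.393]
 [-0.393 -0.002  0.919]
 [ 0.004 -1.    -0.001]]
tilt fix(tool,/90deg) [0.0003 0.     0.0025]
err [0.     0.0004 0.0002]  tool shift units [-0.003 -0.004  0.008]
[0.61945913 1.17807598 0.02282697]
time: 11.85
ee_pos: [0.5765, -0.1968, 0.1697]
orientation: [-1.549, 0.312, -0.322]
force: [-5.7, 1.8, 16.7]
width: 0.0286
t 11.85 ee [ 0.5765 -0.1968  0.1697] F [-5.7  1.8 16.7] w 0.0286
R
 [[ 0.92   0.005  0.393]
 [-0.393 -0.003  0.92 ]
 [ 0.006 -1.    -0.001]]
tilt fix(tool,/90deg) [0.0004 0.     0.004 ]
err [0.     0.0004 0.0002]  tool shift units [-0.003 -0.004  0.008]
[ 0.59086927  1.20114389 -0.00198352]
```

Held for over two seconds at 16–18 N. Levelling, easing the load and opening.

```bash
python3 -m pendant '[0,-0.03,0.03,-0.005,0,0,0.005, 0,-0.02,0.02,0,0,0,0.002]'; python3 -c "
from h import *
go([.5765,-.1964,.1699]);print(robot.get_state()['wrist_torque'])"; python3 -m pendant '[1,0,0.01,0,0,0,0]'
```

```text
time: 12.05
ee_pos: [0.5758, -0.1966, 0.1697]
orientation: [-1.548, 0.317, -0.317]
force: [-0.2, -0.5, 4.6]
width: 0.0284
t 12.05 ee [ 0.5758 -0.1966  0.1697] F [-0.2 -0.5  4.6] w 0.0284
R
 [[ 0.92   0.     0.393]
 [-0.393 -0.     0.92 ]
 [ 0.    -1.     0.   ]]
tilt fix(tool,/90deg) [-0.      0.      0.0002]
err [0.0007 0.0002 0.0002]  tool shift units [ 0.012 -0.003  0.009]
[-0.059848   -0.00992448 -0.00248794]
time: 12.15
ee_pos: [0.576, -0.1966, 0.169]
orientation: [-1.547, 0.316, -0.317]
force: [0.3, 0.5, -0.7]
width: 0.0417
```

```bash
python3 -m pendant '[1,0,0,0,0,0,0, 1,0,0,0,0,0,0, 1,0,0,0,0,0,0]'
python3 - <<'E'
from h import *
go([.5765,-.1964,.1699])
s=robot.get_state();d=robot.camera("wrist"); cv2.imwrite("pics/w8.png",d["img"])
E
```

```text
time: 12.45
ee_pos: [0.5752, -0.1961, 0.1669]
orientation: [-1.546, 0.319, -0.315]
force: [-0.4, -0.1, 0.7]
width: 0.0843
t 12.45 ee [ 0.5752 -0.1961  0.1669] F [-0.4 -0.1  0.7] w 0.0843
R
 [[ 0.92  -0.002  0.393]
 [-0.393  0.002  0.92 ]
 [-0.003 -1.     0.001]]
tilt fix(tool,/90deg) [-0.0003  0.     -0.0017]
err [ 0.0013 -0.0003  0.003 ]  tool shift units [ 0.025 -0.06   0.005]
```

View pics/w8.png

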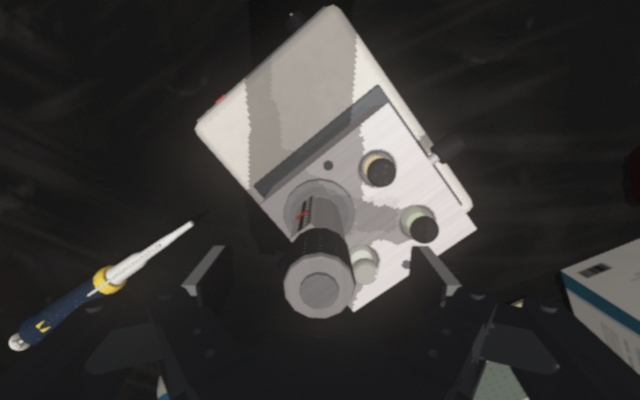

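Fingers are open on both sides of the grip, at (205,275) and (435,270); the gauge stands with its foot on the face. Backing straight up.

```bash
python3 -m pendant '[1,0,-0.2,0,0,0,-0.001, 1,0,-0.5,0,0,0,0, 1,0,-0.6,0,0,0,0, 1,0,-0.6,0,0,0,0, 1,0,-0.4,0,0,0,0, 1,0,0,0,0,0,0]'
python3 - <<'E'
from h import *
go([.5765,-.1964,.27])
s=robot.get_state();d=robot.camera("wrist"); cv2.imwrite("pics/w9.png",d["img"])
T=np.eye(4);T[:3,:3]=Ro.from_rotvec(s["orientation"]).as_matrix();T[:3,3]=s["ee_pos"]
def an(P,n):
  g=np.hypot(P[...,0]-.574,P[...,1]+.196)<.035
  for lo,hi in((.107,.116),(.13,.165),(.199,.212)):
    q=P[g&(P[...,2]>lo)&(P[...,2]<hi)]
    if len(q)>5: print(n,lo,len(q),np.round(q.mean(0),4),"medz",np.median(q[:,2]),cv2.minEnclosingCircle(q[:,:2].astype(np.float32)))
  q=P[(g)&(P[...,2]>.1085)&(P[...,2]<.115)]
  if len(q)>20:
    A=np.c_[q[:,:2]-q[:,:2].mean(0),np.ones(len(q))]; print(n,"foot plane slope,z",np.linalg.lstsq(A,q[:,2],rcond=None)[0])
  m=(abs(P[...,2]-.1035)<.0035)&(np.hypot(P[...,0]-.59,P[...,1]+.165)<.1)&~g;print(n,"face z",np.median(P[m][:,2]))
an(cloud(d,np.linalg.inv(T@d["mount"])),"wrist")
d=robot.camera("top");an(cloud(d),"top")
d=robot.camera("scene");an(cloud(d),"scene");cv2.imwrite("pics/s9.png",cv2.resize(d["img"][150:250,330:440],None,fx=6,fy=6,interpolation=cv2.INTER_CUBIC))
E
```

```text
time: 13.1
ee_pos: [0.574, -0.1956, 0.2872]
orientation: [-1.546, 0.32, -0.314]
force: [0.2, 0.2, -1.1]
width: 0.0853
t 13.1 ee [ 0.574  -0.1956  0.2872] F [ 0.2  0.2 -1.1] w 0.0853
R
 [[ 0.92  -0.003  0.393]
 [-0.393  0.002  0.92 ]
 [-0.004 -1.     0.001]]
tilt fix(tool,/90deg) [-0.0005  0.     -0.0024]
err [ 0.0025 -0.0008 -0.0172]  tool shift units [0.055 0.345 0.004]
wrist 0.107 712 [ 0.5653 -0.1933  0.1115] medz 0.11119023023077512 ((0.5735771059989929, -0.1974485069513321), 0.024909229949116707)
wrist 0.13 196 [ 0.5624 -0.1933  0.1485] medz 0.1486239498049723 ((0.5697741508483887, -0.19583706557750702), 0.014727462083101273)
wrist 0.199 1036 [ 0.5734 -0.1969  0.2031] medz 0.20285632369237055 ((0.5741536617279053, -0.19738024473190308), 0.015009831637144089)
wrist foot plane slope,z [-0.01028909  0.00811887  0.11144563]
wrist face z 0.10335046114930296
top 0.107 58 [ 0.5669 -0.187   0.1109] medz 0.11068374076608511 ((0.5731694102287292, -0.19374887645244598), 0.02717932127416134)
top 0.13 16 [ 0.565  -0.187   0.1479] medz 0.14803826163458866 ((0.5691191554069519, -0.19494935870170593), 0.015420393086969852)
top 0.199 37 [ 0.5677 -0.192   0.2026] medz 0.2022153364754664 ((0.5687580108642578, -0.19245952367782593), 0.013644804246723652)
top foot plane slope,z [-0.01901251  0.02400748  0.11152217]
top face z 0.10288686612797182
scene 0.107 108 [ 0.5624 -0.2002  0.1118] medz 0.111951447042449 ((0.5720202922821045, -0.197933629155159), 0.026248585432767868)
scene 0.13 140 [ 0.5623 -0.2     0.1481] medz 0.14815758670401016 ((0.5698519349098206, -0.19745364785194397), 0.014942258596420288)
scene 0.199 61 [ 0.5683 -0.1986  0.2031] medz 0.20332005489108979 ((0.5716913938522339, -0.19816605746746063), 0.015455538406968117)
scene foot plane slope,z [0.02170971 0.0079461  0.11196461]
scene face z 0.10442130656494242
```

View pics/w9.png

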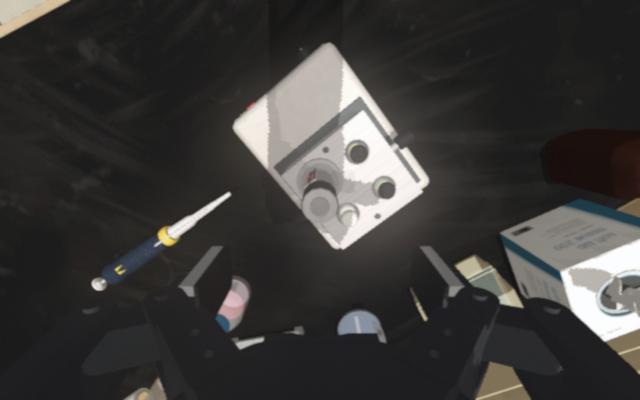

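View pics/s9.png

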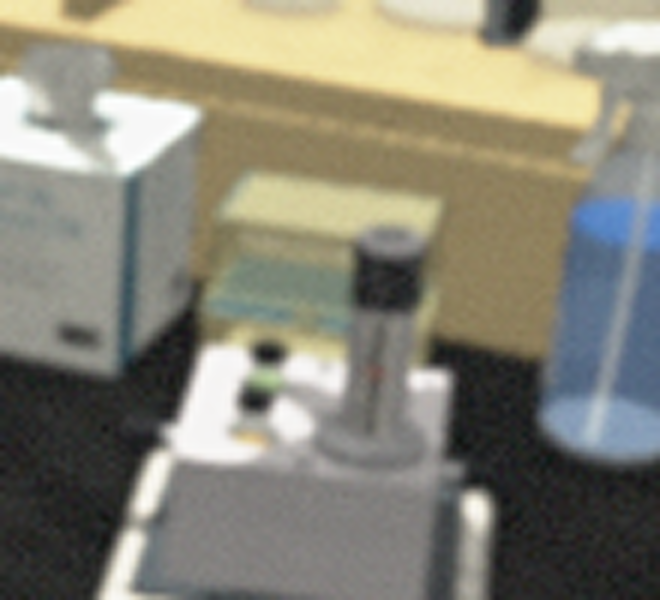

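Gauge stands alone: the foot and barrel-top circles are concentric within 0.6 mm (upright), and the barrel top is 99.5 mm above the measured face (101 nominal, same reading offset as before). Handing in.

```bash
python3 -c "
from station import robot
print(robot.get_state()['time'],robot.get_state()['force']);print(robot.close_job())"
```

```text
13.25 [-0.08896622  0.6195665   0.58682474]
the job is handed in; nothing more can be done
None
```

The gauge is standing in the empty bore with its rod on the spacer pads and its foot flush on the block face. I handed the job in at 13.3 s, with the gripper open and clear above the gauge.

- **What I did:** I took the large gauge from its holder and lowered its rod into the empty bore (the heater's −x, −y one). The rod bottomed and slid at a steady force of about 7 N until the foot met the face. I then pressed at 16–19 N for about 3.7 s, with the last 2 s or so a clean hold, eased off and let go.
- **Last checks:**
  - The gauge is upright: the foot and barrel-top circles are concentric within 0.6 mm in the wrist view.
  - The barrel top read 99.5 mm above the face (101 nominal) and the foot's top 7–8 mm above it (7 nominal). Both are within camera error.
  - The foot-plane fit showed slopes of 0.01–0.03 that differed between cameras, which I took as noise.
  - The three vials looked unmoved.
- **Disagreements:**
  - The cameras placed the block and gauge up to about 5 mm apart. I relied on the wrist view, and the rod went in without touching the sides.
  - The tool crept to a 1.2° tilt during the first part of the hold. I levelled it before the clean hold and again before release.
- **Depth estimate:** before the gauge went in, the top camera put the bore floor about 35 mm below the face. I did not read the gauge scale itself.

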